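Clip the menu board to its display stand

TASK

Take the wooden menu board out of its storage rack and lower it, without dropping it, into the trough of the metal display stand, upright and centred, and let go of it. Then squeeze the big spring clip to take it off its parking post, slip its open jaws from above well down over both the board's top edge and one of the two ears of the stand's back plate (either ear), and let it close so that it pinches board and ear together. Leave the bowl, the cup and the chopstick holder where they are.

Things in the scene. Friction and masses are not known exactly. Their poses are not given: they have to be found in the camera images.
- board: Menu board to display: rigid plain light wood, 12 mm thick (own x), 190 mm wide (own y), 120 mm high (own z), 0.17 kg (within 30 %), blank paper panel on its +x face. Origin: centre of its underside. It starts standing upright in the rack's slot; pinch it from above by the middle of its top edge, 120 mm above the origin.
- rack: Fixed wooden storage rack, 110 x 200 mm; origin: centre of its underside, on the table. One slot 16 mm wide runs along own y, centred, open at its ends, between two wooden cheeks 20 mm thick with tops 46 mm above the table; slot floor 6 mm above the table.
- stand: Fixed aluminium display stand, base 110 x 200 x 12 mm. Origin: on the table under the front face of its back plate (own x = 0), mid-width. The plate is 6 mm thick (x -6 to 0 mm), 190 mm wide (own y) and 85 mm high, with two ears rising to 130 mm at its ends (|y| 45 to 95 mm). The 90 mm gap between the ears leaves room for a finger behind the board.
- stand_trough (a point): Centre of the floor of the stand's trough, 12 mm above the table, 8 mm in front (+x) of the back plate. The trough is 16 mm wide (own x 0 to 16 mm of the stand), open at its ends, with a 4 mm lip in front: upright to 45 mm above the table, then flaring outward 45 degrees to 57 mm. The seated board's origin is at y = 0, x 6 mm (flat on the plate) to 10 mm, its top edge 132 mm above the table.
- stand_ear_left (a point): Middle of the top edge of the stand's ear at +y, 70 mm from mid-width, 130 mm above the table, mid-thickness (x = -3 mm of the stand). The ear is 6 mm thick (stand's x) and 50 mm wide; with the board flat against it, 18 mm thick together.
- stand_ear_right (a point): The same point on the stand's ear at -y, 70 mm from mid-width.
- post: Fixed dark-wood parking post: base 110 x 120 x 12 mm and an upright plate 18 mm thick (own x), 90 mm wide (own y), top edge 90 mm above the table. Origin: centre of its underside. The clip starts clamped on the plate's top edge.
- clip: Big steel spring clip, 36 mm wide (own y), 110 mm tall, 0.11 kg (within 30 %). Origin: mid-pivot, z up; this half at -x, its mirror image at +x. Jaws reach 50 mm below the pivot, rubber pads on their lowest 22 mm; an edge fits in up to 6 mm below the pivot. Parked: pivot 12 mm above the post's top edge. While squeezed each half leans 0.18 rad from the middle plane; the origin stays on it.
- clip_grip (a point): Point between the clip's two flat handles, 45 mm above the pivot (14 mm below their top ends), in this half's frame. Parked, handles splay upward to 48 mm over their outer faces at the top. Pinch them along the clip's x from above to open the jaws; fully squeezed, at a stop, the handles are parallel, 28 mm over their outer faces. It takes about 13 N here; grip with 40 N or more.
- clip_jaw (a joint): Opening angle between the clip's halves: 0 with jaws parallel, 18 mm apart (on the post, or on board plus ear); 0.36 rad fully squeezed (stop; jaws 36 mm apart at the tips, 28 mm at the pads' top); -0.3 rad sprung shut on nothing (about 6 mm). A spring shuts the jaws with about 9 N when the handles are let go.
- bowl: Bystander: white ceramic bowl, 124 mm across, 60 mm high, beyond the work; origin at its underside. Leave alone.
- cup: Bystander: red cup, 72 mm across, 60 mm high, between the robot and the work; origin at its underside. Leave alone.
- holder: Bystander: steel chopstick holder, 68 mm across, 110 mm high, with red chopsticks up to 187 mm above the table; origin at its underside. Leave alone.
There are look-alikes about, which are no part of the job. Several things have the shape of the board; the one meant has the colours described above.

How it is judged (in metres and radians):
On the way, in this order (a step that is already met when the one before it is completed fails the run):
1. the board stands in the stand's trough, centred within 20 mm and upright within 0.15 rad, and the fingers have let go of it (x of board in the frame of stand between 0.002 and 0.0145 m and y of board in the frame of stand between -0.02 and 0.02 m and z of board in the frame of stand between 0.008 and 0.018 m and angle between the z axis of board and the z axis of stand, either way round below 0.15 rad and contact force between the fingers and board below 0.3 N and linear speed of board below 0.05 m/s), for 0.2 s.
2. the clip, held open (joint above 0.1 rad), has its jaws astride one ear, its pivot under 165 mm above the table (x of clip in the frame of stand between -0.02 and 0.025 m and (y of clip in the frame of stand between 0.045 and 0.095 m or y of clip in the frame of stand between -0.095 and -0.045 m) and z of clip in the frame of stand below 0.165 m and value of joint clip_jaw above 0.1 rad), for 0.1 s.
At the end, for the whole second after the job is handed in: Board on the trough floor, centred within 20 mm, upright within 0.06 rad; clip closed (joint within 0.1 rad of 0), pinching board and stand with over 2 N each, its middle within one ear's width, upright within 0.17 rad, pivot at most 160 mm above the table; all at rest (x of board in the frame of stand between 0.002 and 0.0145 m and y of board in the frame of stand between -0.02 and 0.02 m and z of board in the frame of stand between 0.008 and 0.018 m and angle between the z axis of board and the z axis of stand, either way round below 0.06 rad and x of clip in the frame of stand between -0.015 and 0.02 m and (y of clip in the frame of stand between 0.045 and 0.095 m or y of clip in the frame of stand between -0.095 and -0.045 m) and z of clip in the frame of stand between 0.13 and 0.16 m and angle between the z axis of clip and the z axis of stand, either way round below 0.17 rad and value of joint clip_jaw between -0.12 and 0.1 rad and contact force between clip and board above 2 N and contact force between clip and stand above 2 N and linear speed of each of clip, board below 0.02 m/s); the robot touches nothing.
It fails at once if the bowl is displaced by more than 30 mm (distance of bowl from where it was at the start of the episode above 0.03 m).
It fails at once if the cup is displaced by more than 30 mm (distance of cup from where it was at the start of the episode above 0.03 m).
It fails at once if the holder is displaced by more than 30 mm (distance of holder from where it was at the start of the episode above 0.03 m).
It fails at once if the board is dropped into the trough (faster than 0.6 m/s over the trough) (horizontal distance between board and stand below 0.03 m and z of board in the frame of stand below 0.1 m and linear speed of board above 0.6 m/s).
It also fails if it takes over 69 s, if anything falls off the work surface, if the arm or the gripper's body presses on something with over 40 N, if the wrist force passes 120 N, or if a joint passes its speed limit or range.

ROBOT

A 6-joint arm with a two-finger parallel gripper is mounted at the origin on the work surface. World frame = base frame: x ahead of the robot, y to its left, z up, the work surface at z = 0. Lengths are in mm, angles in rad, forces in N, time in s.
With the tool pointing down it reaches from about 375 to 750 mm from the base axis. Payload 9 kg.
Tool frame: the origin (TCP) lies at the very end of the fingers, on their centre line; the grasp point (between the pads) lies 19 mm behind it (pinch_z is the distance from the TCP to the grasp point, in mm); z points along the fingers, y is the direction in which the jaws open and shut (so a half turn about z gives the same grasp; the last joint's range is limited). The gripper opens to 85 mm and grips with 20 to 120 N. Pads are 22 mm wide; open, the fingers measure 114 mm over their backs; the gripper's body (76 mm by 85 mm) begins 54 mm behind the grasp point. The pads swing forward as they close: fully open they stand 13 mm farther back than shut.
Start: joints at [-1.367, 0.104, 0.097, 1.564, 0, 1.353], TCP at [245.655, -547.44, 231.331] pointing down, gripper open.
Joint ranges: [-2.99, 2.99], [-0.84, 1.86], [-1.1, 1.16], [-1.84, 2.11], [-1.51, 1.56], [-3.14, 3.14]. Speed limits (rad/s): [2.22, 2.22, 2.57, 3.14, 3.14, 3.14].

INTERFACE

Orientations are given as a unit quaternion [x, y, z, w].
In Python, from workcell import * gives the robot as it stands.
- The arm moves only by the tool drive_tool, never from a script. Its argument "deltas" is a list that holds one entry, the list of rows, each a list of 7 numbers: the turn, a rotation vector about the tool's x, y, z in rad, then the shift along the tool's x, y, z in m, then the closure, from -1 (fully open) to 1 (shut), so that 0 is half open. In form: [[[rx, ry, rz, tx, ty, tz, grip], ...]]. A call has 1 to 20 rows; each row is the pose to reach, as a shift and turn from the pose commanded when the call began, along the tool's axes at that moment; what a row does not reach only later rows make up. A row lasts 1/10 s, in which the tool goes at most 50 mm and 8.59 degrees, less where a joint would pass 70% of its speed; a pose out of reach is approached as far as the arm can. A call with a gripper value outside its range is refused whole. The fingers move at their own pace and stop on an object; the grip force is fixed at half the most. Time passes only in rows, so rows that repeat a pose let the fingers close. It gives the time, the measured TCP pose, the force and the opening at its end, in the units of the state.
- observe(): the state, without advancing time (a new reading comes with each control period).
- snapshot(name): name is "side" or "top" or "wrist"; returns (picture, depth): 480x640x3 uint8, red, green, blue; 480x640 float32, mm along the optical axis (not along the pixel's ray), 0 where there is no reading.
- camera_info(name): a dict with "K" (3x3 intrinsics, pixels), "R" (3x3) and "t" (3): a world point X has camera coordinates R X + t. Camera axes: x right, y down, z forward; pixel columns grow to the right and rows downward; lengths in mm; the calibration is good to about 2 mm. A picture is of the moment at which its call begins: read the wrist's pose just before it. camera_info takes no time and is no camera call; for the wrist camera it gives the pose at the moment of the call.
- finish_job(): hands the job in, once; it reports no verdict.
The state is a dict: "time": time; "q": joint angles; "qd": joint speeds; "tau": joint torques, N m; "tool_pos": TCP position; "tool_rot": TCP orientation; "contact_force": force on the tool from outside, world axes, zero at the start; "torque": the same for the moment, N m; "finger_gap": finger opening in mm.
Only numpy, scipy, OpenCV 4.12 (cv2) and the standard library are available. Lean on these libraries where they do the work, as an engineer would, in place of code of your own. Each camera call takes 0.05 s, during which the arm holds its last target.

## Working session

There is one attempt and no reset: what is moved stays moved. The work goes in short steps, Python scripts to look and compute and a tool call to move; the robot and the scene stay as the last step left them, time stands still between calls to the robot, and variables do not carry over. Pictures are saved under pics/ and viewed, and the job is handed in when it is done.

Besides the shell and the picture viewer there is one more tool, called after "Request:" as name(argument=value, ...) on one line, values as JSON. drive_tool: Moves the arm, as the interface text tells. Its arguments: {"type":"object","properties":{"deltas":{"type":"array"}},"required":["deltas"]}

```bash
mkdir -p pics; ls; python3 - <<'E'
from workcell import *
import cv2, numpy as np
print(observe())
for n in ("top","side"):
    p,d=snapshot(n); cv2.imwrite(f"pics/{n}0.png",p[:,:,::-1]); np.savez(f"{n}0.npz",p=p,d=d,**camera_info(n))
    c=camera_info(n); print(n,c["K"].round(1).tolist(),c["R"].round(3).tolist(),c["t"].round(1).tolist())
E
```

```text
pics
{'time': 0.0, 'q': array([-1.36672839e+00,  1.04700354e-01,  9.64190579e-02,  1.56390095e+00,
       -4.37587565e-05,  1.35313034e+00]), 'qd': array([ 0.00120614, -0.00022055, -0.00057399, -0.00020298,  0.00011695,
        0.00041282]), 'tau': array([ 3.51115894e-03, -5.56932735e+01,  5.03648579e+01,  1.74247893e-02,
        6.73647855e-05,  5.08933141e-06]), 'tool_pos': array([ 245.54693753, -547.06492976,  230.49408111]), 'tool_rot': array([ 9.77849583e-01,  2.09307699e-01, -1.71674526e-05, -6.93092757e-04]), 'contact_force': array([-0.56086284, -0.35301691, -1.10744916]), 'torque': array([0.02206152, 0.00879283, 0.0062395 ]), 'finger_gap': 85.82699833885604}
top [[602.6, 0.0, 315.1], [0.0, 602.6, 236.0], [0.0, 0.0, 1.0]] [[-0.024, -1.0, -0.006], [-0.997, 0.025, -0.066], [0.066, 0.004, -0.998]] [25.2, 530.3, 1461.1]
side [[501.1, 0.0, 321.1], [0.0, 501.1, 239.0], [0.0, 0.0, 1.0]] [[-0.962, -0.274, -0.011], [-0.171, 0.634, -0.754], [0.213, -0.723, -0.657]] [512.5, 179.5, 1073.2]
```

View pics/top0.png

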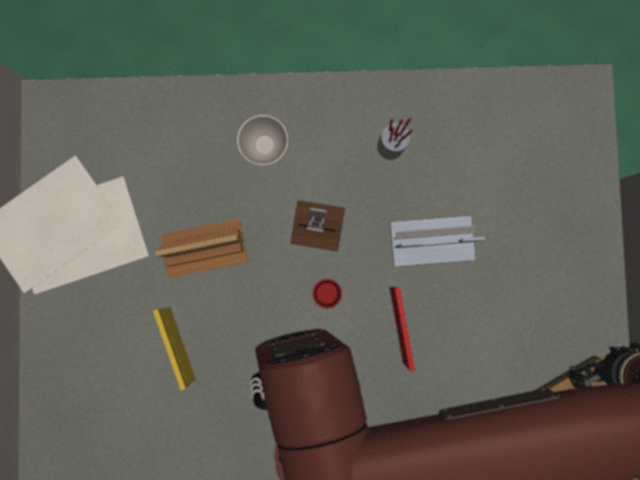

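View pics/side0.png

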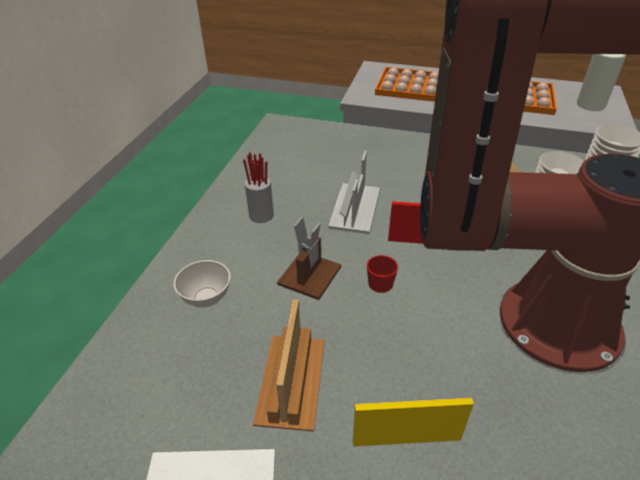

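The pictures show these board-shaped things:
- Light wood board in the rack: top (200,243), side (290,345).
- Yellow board: top (175,348).
- Red board: top (403,328).

Only the light wood one in the rack fits the description. I'll confirm it in enlarged crops and measure.

```bash
cat > h.py <<'E'
import numpy as np, cv2
def load(n):
    f=np.load(f"{n}.npz"); return f["p"],f["d"],f["K"],f["R"],f["t"]
def cloud(n):
    p,d,K,R,t=load(n)
    v,u=np.mgrid[0:480,0:640]
    d=d.astype(float)
    c=np.stack([(u-K[0,2])/K[0,0]*d,(v-K[1,2])/K[1,1]*d,d],-1)
    X=(c-t)@R
    X[d==0]=np.nan
    return p,X
def grab(cam,name):
    from workcell import snapshot,camera_info
    c=camera_info(cam); p,d=snapshot(cam)
    cv2.imwrite(f"pics/{name}.png",p[:,:,::-1]); np.savez(f"{name}.npz",p=p,d=d,**c)
def crop(name,u0,u1,v0,v1,s,out):
    p=load(name)[0][v0:v1,u0:u1,::-1]
    cv2.imwrite(f"pics/{out}.png",cv2.resize(p,None,fx=s,fy=s,interpolation=cv2.INTER_CUBIC))
E
python3 - <<'E'
from h import *
crop("top0",140,500,190,290,2.2,"c1")
a=load("top0")[0][190:290,140:260,::-1]; b=load("top0")[0][190:290,380:500,::-1]; c=load("top0")[0][190:290,270:390,::-1]
im=np.hstack([cv2.resize(x,None,fx=2.2,fy=3.0*2.2/3,interpolation=cv2.INTER_CUBIC) for x in(a,c,b)])
s=load("side0")[0]
s1=cv2.resize(s[290:440,230:340,::-1],(396,540)); s2=cv2.resize(s[140:290,280:390,::-1],(396,540))
cv2.imwrite("pics/c1.png",im); cv2.imwrite("pics/c2.png",np.hstack([s1,s2]))
for n in("top0","side0"):
    p,X=cloud(n)
    t=X[...,2]; print(n,"table z med",np.nanmedian(t[np.abs(t)<15]))
p,X=cloud("top0")
for nm,(u0,u1,v0,v1) in dict(board=(140,260,200,290),stand=(380,495,205,275),post=(285,350,195,255)).items():
    Y=X[v0:v1,u0:u1].reshape(-1,3); Y=Y[~np.isnan(Y[:,0])]
    h=np.histogram(Y[:,2],bins=np.arange(-5,180,5)); print(nm,[(int(b),int(c)) for b,c in zip(h[1],h[0]) if c])
E
```

```text
top0 table z med 0.4093044940861322
side0 table z med 1.344977210775485
board [(-5, 3019), (0, 3793), (5, 1359), (10, 199), (15, 21), (20, 28), (25, 26), (30, 25), (35, 70), (40, 398), (45, 612), (50, 126), (55, 21), (60, 11), (65, 15), (70, 18), (75, 14), (80, 12), (85, 20), (90, 11), (95, 15), (100, 19), (105, 19), (110, 15), (115, 31), (120, 164), (125, 235), (130, 40), (135, 1)]
stand [(-5, 1857), (0, 1994), (5, 928), (10, 1549), (15, 452), (20, 34), (25, 12), (30, 20), (35, 21), (40, 50), (45, 154), (50, 182), (55, 182), (60, 29), (65, 8), (70, 7), (75, 8), (80, 57), (85, 44), (90, 10), (95, 3), (100, 5), (105, 4), (110, 7), (115, 5), (120, 12), (125, 59), (130, 52), (135, 5)]
post [(-5, 687), (0, 865), (5, 490), (10, 869), (15, 285), (20, 23), (25, 2), (30, 2), (35, 5), (40, 3), (45, 5), (50, 4), (60, 6), (65, 5), (70, 6), (75, 10), (80, 27), (85, 97), (90, 88), (95, 5), (100, 25), (105, 51), (110, 31), (115, 16), (120, 13), (125, 13), (130, 13), (135, 13), (140, 18), (145, 14), (150, 12), (155, 36), (160, 34), (165, 4)]
```

View pics/c1.png

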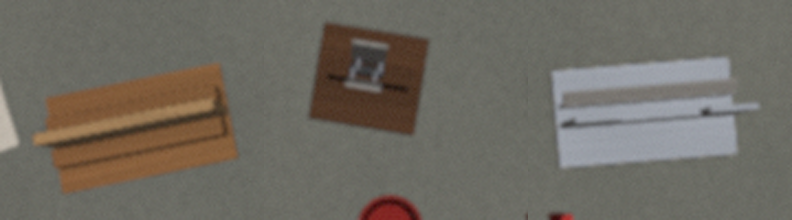

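View pics/c2.png

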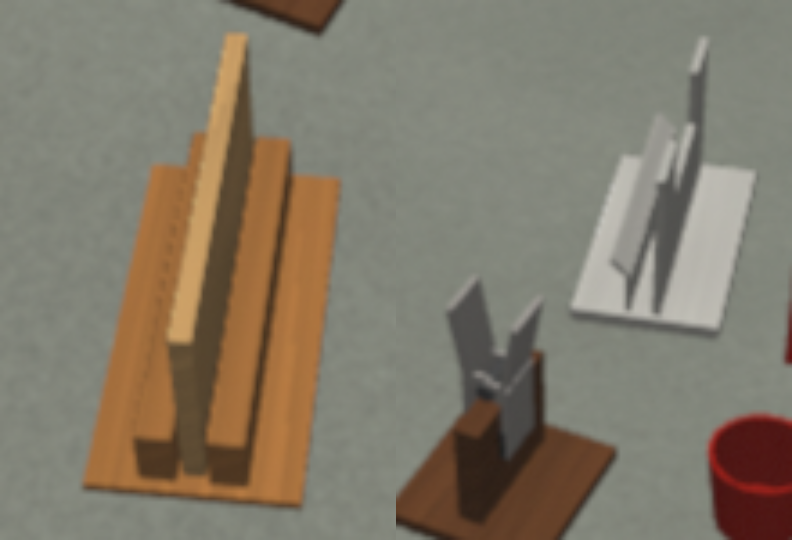

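The crop confirms it: plain light wood board standing in the rack slot (crop 1 left, top image (200,243)). The stand's flared lip is on its far side (world +x), and the back plate with its ears is nearer the robot. Next I'll fit the poses.

```bash
cat > fit.py <<'E'
from h import *
def rect(Y,nm):
    (c,s,a)=cv2.minAreaRect(Y[:,:2].astype(np.float32))
    m=Y[:,:2].mean(0); w,V=np.linalg.eigh(np.cov(Y[:,:2].T)); d=V[:,1]; 
    ang=np.arctan2(d[1],d[0]); 
    pr=(Y[:,:2]-m)@d; pn=(Y[:,:2]-m)@V[:,0]
    print(nm,len(Y),"rect c",np.round(c,1),np.round(s,1),"mean",m.round(1),"axis",round(ang%np.pi,4),"ext",np.percentile(pr,[0,1,99,100]).round(1),np.percentile(pn,[1,99]).round(1),"mid-extent centre",(m+d*(np.percentile(pr,0)+np.percentile(pr,100))/2).round(1),"z",np.median(Y[:,2]).round(1))
def sel(X,box,z0,z1):
    u0,u1,v0,v1=box; Y=X[v0:v1,u0:u1].reshape(-1,3); Y=Y[~np.isnan(Y[:,0])]
    return Y[(Y[:,2]>z0)&(Y[:,2]<z1)]
E
python3 - <<'E'
from fit import *
p,X=cloud("top0")
B=(140,260,200,290);S=(380,495,205,275);P=(285,350,195,255)
rect(sel(X,B,119,140),"board top"); rect(sel(X,B,36,56),"rack cheeks")
rect(sel(X,S,122,140),"ears"); rect(sel(X,S,76,95),"plate mid"); rect(sel(X,S,45,62),"lip");rect(sel(X,S,7,22),"base")
rect(sel(X,P,6,20),"post base"); rect(sel(X,P,83,97),"post top"); rect(sel(X,P,150,170),"clip handle tops"); rect(sel(X,P,98,112),"clip pivot")
p,X=cloud("side0")
rect(sel(X,(250,330,280,440),116,140),"board top side"); rect(sel(X,(330,390,140,235),120,140),"ears"); rect(sel(X,(285,330,205,300),150,170),"clip tops")
for k,(u,v) in dict(b=(315,127),).items(): pass
E
```

```text
board top 452 rect c [510.8 282.9] [ 12.4 190.1] mean [510.7 282.5] axis 1.7475 ext [-94.7 -92.5  93.   95.4] [-6.3  5.9] mid-extent centre [510.6 282.9] z 125.9
rack cheeks 1206 rect c [510.4 285.3] [ 57.1 194.3] mean [508. 285.] axis 1.7473 ext [-97.2 -93.2  94.   97.1] [-30.3  25.5] mid-extent centre [508.  284.9] z 46.0
ears 126 rect c [ 505.6 -277.6] [  6.1 189.3] mean [ 505.4 -275.5] axis 1.6262 ext [-96.8 -95.8  92.4  92.5] [-3.1  3. ] mid-extent centre [ 505.6 -277.6] z 129.6
plate mid 118 rect c [ 505.6 -276. ] [  6.3 187.3] mean [ 505.2 -278. ] axis 1.6278 ext [-91.7 -88.4  95.5  95.6] [-3.5  2.8] mid-extent centre [ 505.1 -276. ] z 84.5
lip 537 rect c [ 521.9 -276.7] [ 38.8 191.5] mean [ 531.8 -276.4] axis 1.6236 ext [-95.5 -92.7  94.7  95.9] [-9.1 29.2] mid-extent centre [ 531.8 -276.1] z 53.3
base 2628 rect c [ 517.9 -288.6] [282.5 165.3] mean [ 509.8 -276.3] axis 1.6168 ext [-156.9 -111.3   98.4  133.4] [-58.6  50.9] mid-extent centre [ 510.4 -288. ] z 12.2
post base 1570 rect c [559.6   5.4] [155.5 146.1] mean [554.5   4.2] axis 1.6027 ext [-79.2 -66.2  67.2  82.5] [-6
[... 338 characters left out ...]
mid-extent centre [558.9   6.9] z 159.8
clip pivot 94 rect c [559.9   7.2] [35.9 22.4] mean [559.6   6.5] axis 1.4434 ext [-17.7 -16.9  18.3  18.7] [-10.9  10.4] mid-extent centre [559.7   7. ] z 107.9
board top side 677 rect c [511.2 285.3] [ 13.1 190.4] mean [508.8 294.6] axis 1.7453 ext [-104.8 -101.7   84.3   85.6] [-6.6  5.4] mid-extent centre [510.5 285.2] z 126.6
ears 88 rect c [ 505.6 -274.2] [  6.6 192.7] mean [ 504.5 -267.6] axis 1.6253 ext [-103.   -99.3   88.2   89.7] [-3.7  2.7] mid-extent centre [ 504.9 -274.2] z 130.2
clip tops 123 rect c [559.4   9.4] [38.6 49.6] mean [562.    9.6] axis 2.9116 ext [-22.4 -22.   26.6  27.3] [-18.3  19.4] mid-extent centre [559.6  10.1] z 159.8
```

```bash
cat > go.py <<'E'
import sys, numpy as np
from scipy.spatial.transform import Rotation as Ro
from workcell import observe
def delta(pos,ydir):
    """world TCP pos (mm), angle of the tool y axis (mod pi), tool pointing down"""
    o=observe(); R0=Ro.from_quat(o["tool_rot"]); 
    best=None
    for k in (0,np.pi,-np.pi):
        a=ydir+k; y=np.array([np.cos(a),np.sin(a),0]); z=np.array([0,0,-1.]); x=np.cross(y,z)
        R=Ro.from_matrix(np.stack([x,y,z],1)); rv=(R0.inv()*R).as_rotvec()
        if best is None or np.linalg.norm(rv)<np.linalg.norm(best)-1e-6: best=rv
    sh=R0.inv().apply(np.array(pos)-o["tool_pos"])/1000
    return best,sh
if __name__=="__main__":
    x,y,z,a=map(float,sys.argv[1:5]); rv,sh=delta((x,y,z),a)
    print("t",round(observe()["time"],2),"rot",rv.round(4).tolist(),"shift",sh.round(4).tolist(),"dist",round(float(np.linalg.norm(sh)),3))
E
python3 go.py 510.7 283.5 230 0.1767
```

```text
t 0.1 rot [-0.0008, -0.001, -1.3257] shift [0.5819, -0.6493, 0.0015] dist 0.872
```

Request:
drive_tool(deltas=[[[0,0,-1.326,0.582,-0.649,0,-1],[0,0,-1.326,0.582,-0.649,0,-1],[0,0,-1.326,0.582,-0.649,0,-1],[0,0,-1.326,0.582,-0.649,0,-1],[0,0,-1.326,0.582,-0.649,0,-1],[0,0,-1.326,0.582,-0.649,0,-1],[0,0,-1.326,0.582,-0.649,0,-1],[0,0,-1.326,0.582,-0.649,0,-1],[0,0,-1.326,0.582,-0.649,0,-1],[0,0,-1.326,0.582,-0.649,0,-1],[0,0,-1.326,0.582,-0.649,0,-1],[0,0,-1.326,0.582,-0.649,0,-1],[0,0,-1.326,0.582,-0.649,0,-1],[0,0,-1.326,0.582,-0.649,0,-1],[0,0,-1.326,0.582,-0.649,0,-1],[0,0,-1.326,0.582,-0.649,0,-1],[0,0,-1.326,0.582,-0.649,0,-1],[0,0,-1.326,0.582,-0.649,0,-1],[0,0,-1.326,0.582,-0.649,0,-1],[0,0,-1.326,0.582,-0.649,0,-1]]])

```text
time: 2.1
tool_pos: [510.6, 283.0, 230.6]
tool_rot: [0.641, 0.767, -0.001, -0.0]
contact_force: [0.4, 0.3, -0.6]
finger_gap: 85.8
```

```bash
python3 go.py 510.7 283.5 96 0.1767; python3 - <<'E'
from fit import *
grab("wrist","w1")
p,X=cloud("w1")
v=X[...,2]
Y=X[(v>115)&(v<140)&(X[...,0]>400)&(X[...,0]<620)&(X[...,1]>150)&(X[...,1]<420)]
rect(Y,"board top wrist")
E
```

```text
t 2.1 rot [-0.0013, 0.0005, 0.0013] shift [0.0005, 0.0004, 0.1346] dist 0.135
board top wrist 5315 rect c [510.2 284.8] [ 12.  189.4] mean [508.6 294. ] axis 1.7441 ext [-104.1 -101.    83.9   85.3] [-5.9  5.8] mid-extent centre [510.2 284.8] z 126.0
```

View pics/w1.png

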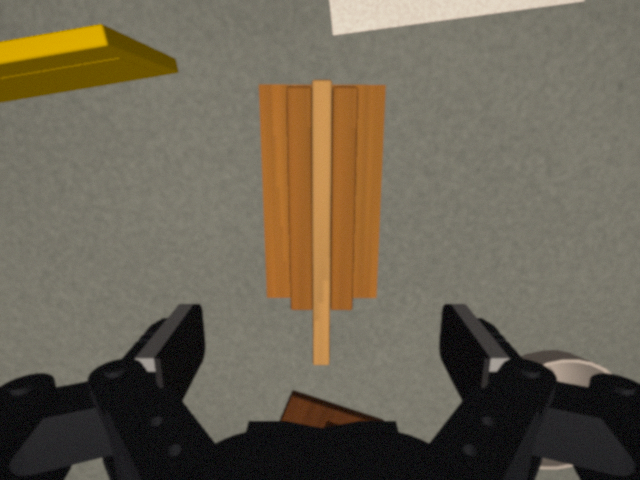

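The wrist view shows the board edge-on at u≈321, between the open fingers, and its fit agrees with the top view within 2 mm. I'll descend and pinch.

Request:
drive_tool(deltas=[[[0,0,0.001,0.001,0,0.04,-1],[0,0,0.001,0.001,0,0.08,-1],[0,0,0.001,0.001,0,0.11,-1],[0,0,0.001,0.001,0,0.134,-1],[0,0,0.001,0.001,0,0.134,-1],[0,0,0.001,0.001,0,0.134,1],[0,0,0.001,0.001,0,0.134,1],[0,0,0.001,0.001,0,0.134,1],[0,0,0.001,0.001,0,0.134,1],[0,0,0.001,0.001,0,0.134,1],[0,0,0.001,0.001,0,0.134,1],[0,0,0.001,0.001,0,0.134,1],[0,0,0.001,0.001,0,0.134,1],[0,0,0.001,0.001,0,0.134,1],[0,0,0.001,0.001,0,0.134,1]]])

```text
time: 3.65
tool_pos: [511.1, 284.1, 98.0]
tool_rot: [0.642, 0.767, 0.0, 0.0]
contact_force: [-1.1, -0.4, 5.6]
finger_gap: 11.1
```

Request:
drive_tool(deltas=[[[0,0,0,0,0,-0.01,1],[0,0,0,0,0,-0.03,1],[0,0,0,0,0,-0.06,1],[0,0,0,0,0,-0.09,1],[0,0,0,0,0,-0.12,1],[0,0,0,0,0,-0.15,1],[0,0,0,0,0,-0.175,1],[0,0,0,0,0,-0.19,1],[0,0,0,0,0,-0.19,1],[0,0,0,0,0,-0.19,1]]])

```text
time: 4.65
tool_pos: [510.7, 284.0, 286.8]
tool_rot: [0.642, 0.767, -0.0, -0.0]
contact_force: [-1.0, 0.1, -2.2]
finger_gap: 11.0
```

```bash
python3 go.py 517 -276 290 0.0555; python3 - <<'E'
from fit import *
grab("side","s1")
E
```

```text
t 4.65 rot [-0.0004, 0.0002, 0.1206] shift [-0.5524, -0.0919, -0.0031] dist 0.56
```

View pics/s1.png

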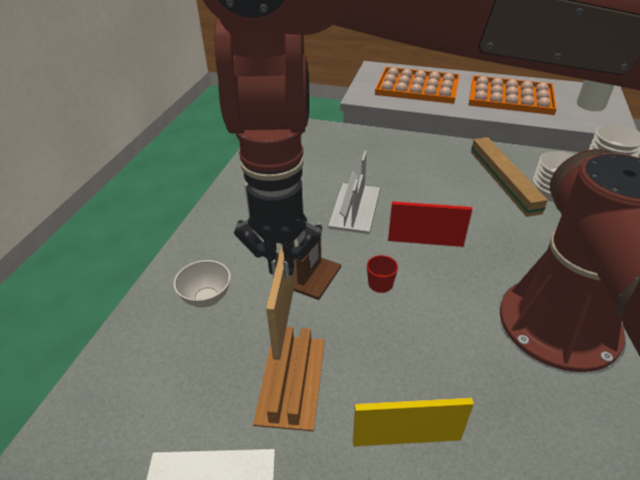

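The board is held at (282,300), clear of the rack. I'll carry it over to above the stand.

Request:
drive_tool(deltas=[[[0,0,0.01,-0.015,-0.0025,0,1],[0,0,0.02,-0.045,-0.0075,0,1],[0,0,0.03,-0.085,-0.014,0,1],[0,0,0.04,-0.125,-0.021,0,1],[0,0,0.05,-0.165,-0.027,0,1],[0,0,0.06,-0.205,-0.034,0,1],[0,0,0.07,-0.245,-0.041,0,1],[0,0,0.08,-0.285,-0.047,0,1],[0,0,0.09,-0.325,-0.054,0,1],[0,0,0.1,-0.365,-0.061,0,1],[0,0,0.11,-0.405,-0.067,0,1],[0,0,0.12,-0.445,-0.074,0,1],[0,0,0.12,-0.485,-0.081,0,1],[0,0,0.12,-0.52,-0.087,0,1],[0,0,0.12,-0.543,-0.09,0,1],[0,0,0.12,-0.552,-0.092,0,1],[0,0,0.12,-0.552,-0.092,0,1],[0,0,0.12,-0.552,-0.092,0,1],[0,0,0.12,-0.552,-0.092,0,1]]])

```text
time: 6.6
tool_pos: [516.9, -274.5, 287.4]
tool_rot: [0.687, 0.727, 0.0, -0.0]
contact_force: [-0.3, 0.2, -1.6]
finger_gap: 11.2
```

```bash
python3 - <<'E'
from fit import *
for c in("side","top","wrist"): grab(c,c[0]+"2")
im=np.vstack([np.hstack([cv2.resize(load(n)[0][...,::-1],(400,300)) for n in("t2","w2")]),
 np.hstack([cv2.resize(load("s2")[0][...,::-1],(400,300)),cv2.resize(load("s2")[0][60:260,290:490,::-1],(400,300))])])
cv2.imwrite("pics/m2.png",im)
E
```

```text
(no output)
```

View pics/m2.png

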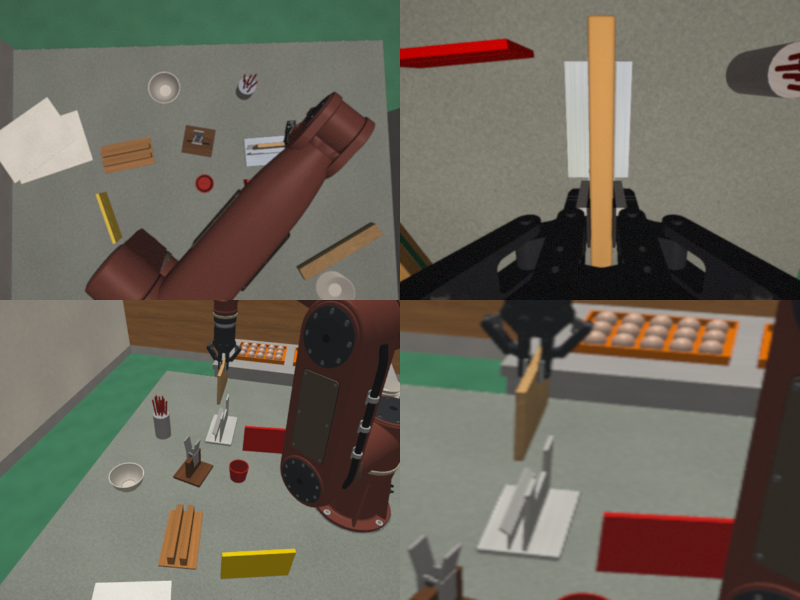

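```bash
python3 - <<'E'
from fit import *
for n in("s2","w2","t2"):
    p,X=cloud(n)
    x,y,z=X[...,0],X[...,1],X[...,2]
    hsv=cv2.cvtColor(p,cv2.COLOR_RGB2HSV)
    m=(x>450)&(x<590)&(y>-400)&(y<-150)&(z>150)&(z<340)&(hsv[...,1]>70)&(hsv[...,0]>8)&(hsv[...,0]<25)
    Y=X[m]; print(n,len(Y), "z",np.percentile(Y[:,2],[0,1,50,99,100]).round(1), "y",np.percentile(Y[:,1],[0,1,99,100]).round(1),"x",np.percentile(Y[:,0],[1,99]).round(1))
    c,s=np.array([1,.0555]),0
    e=np.array([np.cos(.0555),np.sin(.0555)]); f=np.array([-e[1],e[0]])
    o=np.array([505.5,-276.5])+3*e   # stand origin
    L=np.stack([(Y[:,:2]-o)@e,(Y[:,:2]-o)@f,Y[:,2]],1)
    ztop=np.percentile(Y[:,2],97)
    for z0 in range(180,330,15):
        q=L[(L[:,2]>z0)&(L[:,2]<z0+15)]
        if len(q)>20: print("  z",z0,len(q),"x",np.percentile(q[:,0],[2,50,98]).round(1),"y",np.percentile(q[:,1],[0,2,98,100]).round(1), "slope", np.polyfit(q[:,1],q[:,0],1).round(4))
E
```

```text
s2 708 z [196.4 202.3 269.2 318.6 333.1] y [-355.1 -344.6 -176.3 -174.9] x [507.2 526.1]
  z 195 29 x [ 4.   8.1 15.6] y [-42.5 -31.9  98.9  99.8] slope [0.0555 4.7865]
  z 210 80 x [ 3.5  4.2 15.5] y [-71.6 -69.9  98.8  99.8] slope [0.0343 4.7035]
  z 225 81 x [ 3.6  4.3 13.4] y [-70.  -68.1  98.6  99.8] slope [0.0284 4.5697]
  z 240 86 x [ 3.6  4.3 13.9] y [-79.1 -77.9  99.2  99.8] slope [0.0268 4.7514]
  z 255 82 x [ 3.7  4.3 14.2] y [-62.3 -51.4  98.5  99. ] slope [0.0338 4.3631]
  z 270 73 x [ 3.6  4.5 14.4] y [-11.6  -8.5  97.6  99.2] slope [0.0596 2.7145]
  z 285 61 x [ 3.9  5.2 15.5] y [  5.3  18.2  99.5 100.1] slope [0.0477 3.9856]
  z 300 75 x [ 3.9  5.6 20. ] y [  5.3   9.5  99.5 101.3] slope [-2.3000e-03  8.2127e+00]
  z 315 140 x [ 4.4 10.9 16.4] y [-60.4 -52.7  94.9  97.9] slope [-0.0235 11.4487]
w2 16032 z [291.7 313.8 315.6 322.5 339.9] y [-305.4 -302.4 -180.  -178.4] x [507.4 523.9]
  z 300 3095 x [ 3.4  9.8 15.2] y [-29.7 -24.7  96.2  97.3] slope [1.9000e-03 9.5713e+00]
  z 315 12839 x [ 3.8  9.3 14.8] y [-28.9 -24.7  94.9  96.9] slope [-2.2000e-03  9.3378e+00]
t2 335 z [211.5 227.3 314.  320.8 321.4] y [-272.1 -266.1 -179.6 -179.1] x [507.5 521.4]
  z 255 23 x [ 3.9  4.2 11.7] y [14.7 16.1 96.  96.1] slope [0.0385 2.7714]
  z 270 21 x [4.  4.3 9.7] y [ 9.5 10.6 96.1 96.2] slope [0.0348 2.9103]
  z 285 28 x [ 4.   4.3 10.6] y [15.1 16.3 96.1 96.3] slope [0.0304 3.1127]
  z 300 106 x [ 4.2  8.9 14.1] y [11.2 12.4 96.  96.8] slope [7.6000e-03 8.4525e+00]
  z 315 132 x [ 4.4  8.8 14.1] y [14.1 14.5 94.2 95.6] slope [-6.0000e-03  9.2376e+00]
```

Request:
drive_tool(deltas=[[[0,0,0,-0.002,-0.0015,0.01,1],[0,0,0,-0.002,-0.0015,0.03,1],[0,0,0,-0.002,-0.0015,0.05,1],[0,0,0,-0.002,-0.0015,0.07,1],[0,0,0,-0.002,-0.0015,0.09,1],[0,0,0,-0.002,-0.0015,0.105,1],[0,0,0,-0.002,-0.0015,0.12,1],[0,0,0,-0.002,-0.0015,0.13,1],[0,0,0,-0.002,-0.0015,0.13,1],[0,0,0,-0.002,-0.0015,0.13,1]]])

```text
time: 7.75
tool_pos: [515.6, -277.9, 157.8]
tool_rot: [0.687, 0.727, -0.0, 0.0]
contact_force: [-0.2, 0.1, -2.5]
finger_gap: 11.2
```

```bash
python3 - <<'E'
from fit import *
for c in("side","wrist"): grab(c,c[0]+"3")
im=np.hstack([cv2.resize(load("w3")[0][...,::-1],(400,300)),cv2.resize(load("s3")[0][130:250,310:430,::-1],(400,400))[:300]])
im=np.hstack([cv2.resize(load("w3")[0][...,::-1],(400,400)),cv2.resize(load("s3")[0][130:250,310:430,::-1],(400,400))])
cv2.imwrite("pics/m3.png",im)
E
```

```text
(no output)
```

View pics/m3.png

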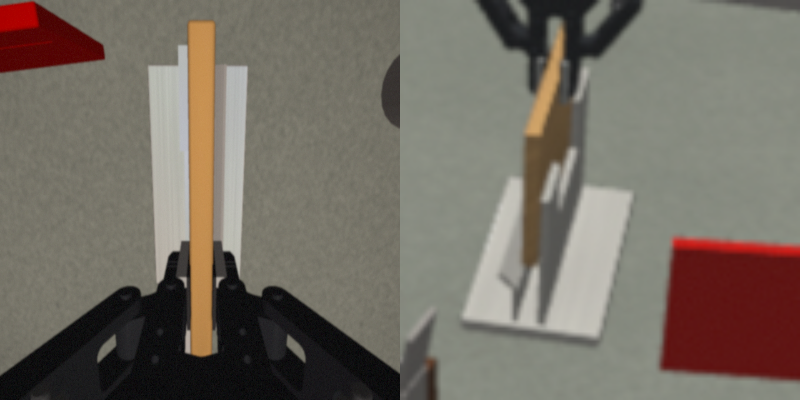

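The board is past the ears (crop right, (530,200)), between plate and lip. I'll lower it slowly and watch the force.

Request:
drive_tool(deltas=[[[0,0,0,0,0,0.008,1],[0,0,0,0,0,0.016,1],[0,0,0,0,0,0.024,1],[0,0,0,0,0,0.032,1],[0,0,0,0,0,0.04,1],[0,0,0,0,0,0.046,1],[0,0,0,0,0,0.051,1],[0,0,0,0,0,0.051,1],[0,0,0,0,0,0.051,1]]])

```text
time: 8.75
tool_pos: [515.5, -277.8, 106.5]
tool_rot: [0.687, 0.727, -0.0, 0.0]
contact_force: [0.5, 0.0, -1.4]
finger_gap: 11.0
```

Request:
drive_tool(deltas=[[[0,0,0,0,0,0.002,1],[0,0,0,0,0,0.004,1],[0,0,0,0,0,0.004,1]]])

```text
time: 9.05
tool_pos: [516.0, -278.1, 104.0]
tool_rot: [0.687, 0.727, 0.0, 0.001]
contact_force: [-2.3, 2.2, 7.9]
finger_gap: 10.9
```

Contact at 9 N, with the underside at z≈12, so the board is on the floor. Release and rise.

Request:
drive_tool(deltas=[[[0,0,0,0,0,-0.001,0.6],[0,0,0,0,0,-0.001,0.3],[0,0,0,0,0,-0.001,0],[0,0,0,0,0,-0.001,0],[0,0,0,0,0,-0.001,0],[0,0,0,0,0,-0.001,0],[0,0,0,0,0,-0.02,0],[0,0,0,0,0,-0.05,0],[0,0,0,0,0,-0.09,0],[0,0,0,0,0,-0.13,0],[0,0,0,0,0,-0.15,0],[0,0,0,0,0,-0.15,0]]])

```text
time: 10.25
tool_pos: [516.6, -278.7, 256.2]
tool_rot: [0.687, 0.727, 0.0, 0.003]
contact_force: [0.1, -0.9, 0.2]
finger_gap: 43.0
```

```bash
python3 go.py 559.5 7 255 -0.187; python3 - <<'E'
from fit import *
for c in("side","wrist"): grab(c,c[0]+"4")
cv2.imwrite("pics/m4.png",np.hstack([cv2.resize(load("w4")[0][...,::-1],(400,400)),cv2.resize(load("s4")[0][130:250,310:430,::-1],(400,400))]))
e=np.array([np.cos(.0555),np.sin(.0555)]); f=np.array([-e[1],e[0]]); o=np.array([505.5,-276.5])+3*e
for n in("s4","w4"):
    p,X=cloud(n); x,y,z=X[...,0],X[...,1],X[...,2]; hsv=cv2.cvtColor(p,cv2.COLOR_RGB2HSV)
    m=(x>450)&(x<590)&(y>-400)&(y<-150)&(z>20)&(z<150)&(hsv[...,1]>70)&(hsv[...,0]>8)&(hsv[...,0]<25)
    Y=X[m]; L=np.stack([(Y[:,:2]-o)@e,(Y[:,:2]-o)@f,Y[:,2]],1)
    for z0 in range(30,150,15):
        q=L[(L[:,2]>z0)&(L[:,2]<z0+15)]
        if len(q)>20: print(n,"  z",z0,len(q),"x",np.percentile(q[:,0],[2,50,98]).round(1),"y",np.percentile(q[:,1],[0,2,98,100]).round(1), "slope", np.polyfit(q[:,1],q[:,0],1).round(4), "z med",np.median(q[:,2]).round(1))
E
```

```text
t 10.25 rot [0.0046, 0.0035, 0.243] shift [0.2829, 0.0588, 0.0003] dist 0.289
s4   z 30 23 x [ 3.6  9.6 14.9] y [87.3 87.4 95.6 96.3] slope [-0.3765 44.2255] z med 37.3
s4   z 60 22 x [ 3.1  7.4 12.7] y [86.2 87.4 98.3 99. ] slope [ 0.132  -4.4779] z med 67.1
s4   z 75 27 x [ 2.9  7.4 12.9] y [-52.1 -49.3  95.3  95.6] slope [0.0354 4.7613] z med 83.4
s4   z 90 40 x [ 2.8  5.2 13.6] y [-50.  -49.6  96.8  99.2] slope [0.0386 4.6055] z med 98.7
s4   z 105 40 x [ 3.   4.1 14. ] y [-46.6 -44.1  96.4  97.1] slope [0.0441 4.199 ] z med 113.6
s4   z 120 199 x [ 3.   8.5 14.9] y [-97.5 -89.9  94.3  96.4] slope [-7.0000e-04  8.5651e+00] z med 132.8
s4   z 135 29 x [ 2.9  8.7 13.1] y [-84.4 -82.2  87.   88.6] slope [6.0000e-04 7.9431e+00] z med 135.5
w4   z 45 70 x [15.4 15.5 15.9] y [-93.9 -92.4  93.6  94.7] slope [5.00000e-04 1.55536e+01] z med 45.7
w4   z 120 4668 x [ 1.9  7.3 13.2] y [-96.2 -90.8  90.5  93.4] slope [-7.0000e-04  7.5693e+00] z med 132.0
```

View pics/m4.png

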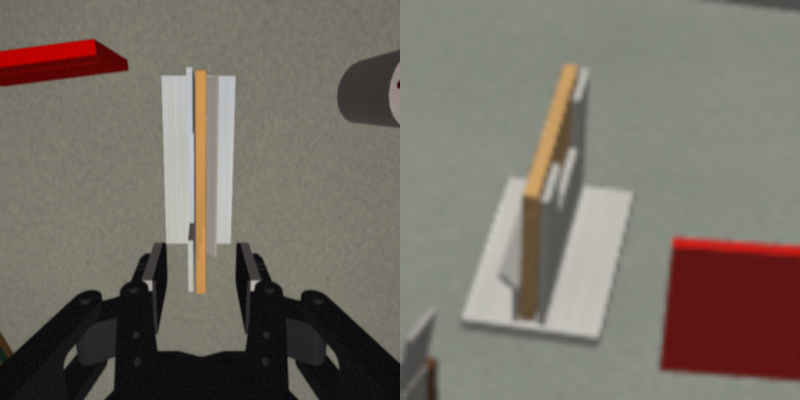

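The board is seated upright: centre x≈8 and y≈0 in the stand frame, top at z 132, fingers free. Now to the clip.

Request:
drive_tool(deltas=[[[0.004,0.003,0.05,0.03,0.006,0,-0.8],[0.004,0.003,0.1,0.07,0.0145,0,-0.8],[0.004,0.003,0.15,0.115,0.024,0,-0.8],[0.004,0.003,0.2,0.16,0.033,0,-0.8],[0.004,0.003,0.243,0.205,0.0425,0,-0.8],[0.004,0.003,0.243,0.245,0.051,0,-0.8],[0.004,0.003,0.243,0.273,0.057,0,-0.8],[0.004,0.003,0.243,0.283,0.059,0,-0.8],[0.004,0.003,0.243,0.283,0.059,0,-0.8],[0.004,0.003,0.243,0.283,0.059,0,-0.8]]])

```text
time: 11.35
tool_pos: [558.2, 7.3, 251.4]
tool_rot: [0.77, 0.638, -0.001, -0.003]
contact_force: [0.3, -0.5, 0.1]
finger_gap: 77.2
```

```bash
python3 - <<'E'
from fit import *
grab("wrist","w5"); grab("side","s5")
for n in("w5","s5"):
    p,X=cloud(n); x,y,z=X[...,0],X[...,1],X[...,2]
    for a,b,nm in((152,168,"tops"),(83,96,"post top"),(99,112,"pivot")):
        m=(x>510)&(x<610)&(y>-60)&(y<75)&(z>a)&(z<b); rect(X[m],n+" "+nm)
E
python3 go.py 559.5 7 129 -0.187
```

```text
w5 tops 1193 rect c [558.2   8.9] [36.6 48. ] mean [558.2   9.8] axis 2.9522 ext [-24.3 -24.1  23.7  23.9] [-17.2  18.6] mid-extent centre [558.3   9.8] z 160.6
w5 post top 1688 rect c [557.7   7.2] [89.4 30.5] mean [558.6  11.2] axis 1.3798 ext [-48.9 -48.1  40.4  40.5] [-9.1 11.6] mid-extent centre [557.8   7.1] z 90.0
w5 pivot 1120 rect c [558.   9.] [36.3 30.5] mean [558.2   9.9] axis 1.3978 ext [-19.3 -18.6  17.2  17.4] [-12.4  11.9] mid-extent centre [558.1   9. ] z 107.6
s5 tops 115 rect c [560.2   9.6] [40.  50.3] mean [562.8   9.6] axis 2.9053 ext [-22.7 -20.9  27.7  28.2] [-18.6  19.3] mid-extent centre [560.1  10.3] z 159.8
s5 post top 184 rect c [558.4   7.5] [92.2 31.5] mean [559.   24.9] axis 1.2457 ext [-63.4 -62.1  28.5  29. ] [-18.4  11.3] mid-extent centre [553.6   8.6] z 90.3
s5 pivot 145 rect c [558.2  10.4] [35.8 30.1] mean [559.2  14. ] axis 1.8338 ext [-25.1 -23.   16.5  17.5] [-18.4  21.2] mid-extent centre [560.2  10.4] z 107.4
t 11.45 rot [-0.005, -0.0021, -0.0015] shift [0.0001, 0.0017, 0.1228] dist 0.123
```

View pics/w5.png

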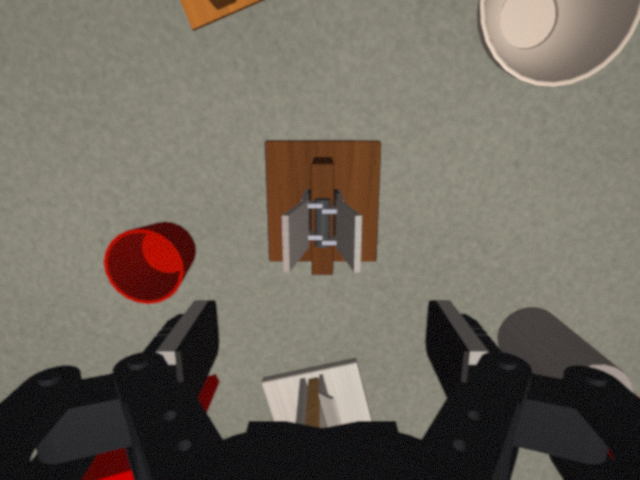

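The clip is at (322,225) between the fingers, about square with the jaws, and the wrist and top fits agree within 2 mm. I'll descend first, then squeeze.

```bash
python3 go.py 559 8.3 128 -0.188
```

```text
t 11.45 rot [-0.005, -0.0021, -0.0005] shift [0.0013, 0.001, 0.1238] dist 0.124
```

Request:
drive_tool(deltas=[[[-0.005,-0.002,0,0.001,0.001,0.03,-0.8],[-0.005,-0.002,0,0.001,0.001,0.06,-0.8],[-0.005,-0.002,0,0.001,0.001,0.09,-0.8],[-0.005,-0.002,0,0.001,0.001,0.115,-0.8],[-0.005,-0.002,0,0.001,0.001,0.124,-0.8],[-0.005,-0.002,0,0.001,0.001,0.124,-0.8],[-0.005,-0.002,0,0.001,0.001,0.124,-0.8]]])

```text
time: 12.15
tool_pos: [559.8, 8.7, 129.6]
tool_rot: [0.77, 0.638, 0.001, 0.001]
contact_force: [0.4, 0.5, 0.0]
finger_gap: 76.9
```

Request:
drive_tool(deltas=[[[0,0,0,0,0,0,1],[0,0,0,0,0,0,1],[0,0,0,0,0,0,1],[0,0,0,0,0,0,1],[0,0,0,0,0,0,1],[0,0,0,0,0,0,1],[0,0,0,0,0,0,1],[0,0,0,0,0,0,1],[0,0,0,0,0,0,1],[0,0,0,0,0,0,1]]])

```text
time: 13.15
tool_pos: [559.4, 9.4, 129.4]
tool_rot: [0.77, 0.638, 0.001, 0.0]
contact_force: [-2.7, 0.6, 7.5]
finger_gap: 24.6
```

```bash
python3 - <<'E'
from fit import *
grab("side","s6")
crop("s6",255,375,190,310,5,"c6")
E
```

```text
(no output)
```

View pics/c6.png

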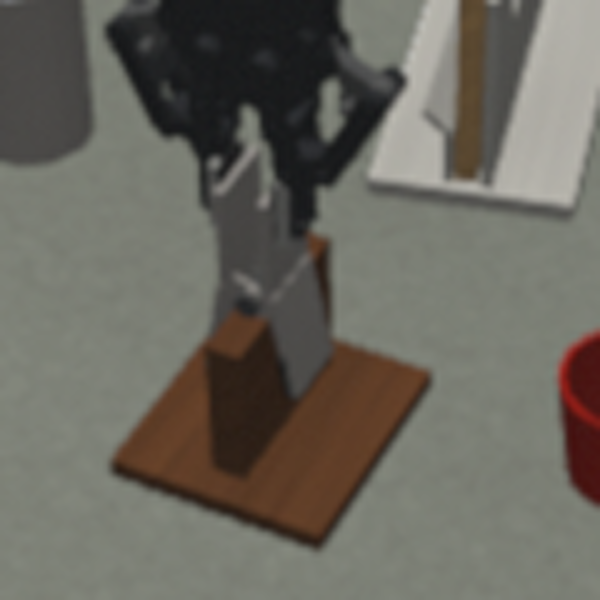

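The clip is squeezed: handles parallel, jaws spread off the plate. I'll lift straight up.

Request:
drive_tool(deltas=[[[0,0,0,0,0,-0.01,1],[0,0,0,0,0,-0.025,1],[0,0,0,0,0,-0.045,1],[0,0,0,0,0,-0.07,1],[0,0,0,0,0,-0.1,1],[0,0,0,0,0,-0.125,1],[0,0,0,0,0,-0.14,1],[0,0,0,0,0,-0.14,1],[0,0,0,0,0,-0.14,1]]])

```text
time: 14.1
tool_pos: [559.3, 9.3, 268.5]
tool_rot: [0.77, 0.638, 0.001, 0.0]
contact_force: [0.3, -0.5, -1.5]
finger_gap: 24.6
```

```bash
python3 - <<'E'
from fit import *
grab("side","s7"); grab("wrist","w7"); 
cv2.imwrite("pics/m7.png",np.hstack([cv2.resize(load("w7")[0][...,::-1],(400,400)),cv2.resize(load("s7")[0][130:290,240:400,::-1],(400,400))]))
E
```

```text
(no output)
```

View pics/m7.png

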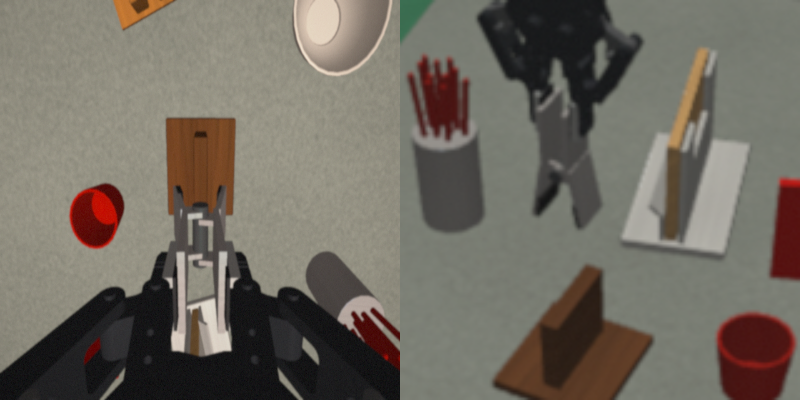

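```bash
python3 go.py 508.6 -206.2 268 0.0555
```

```text
t 14.2 rot [-0.0007, -0.0005, -0.2425] shift [-0.2211, -0.0092, -0.0008] dist 0.221
```

Request:
drive_tool(deltas=[[[0,0,-0.03,-0.012,-0.0005,0,1],[0,0,-0.08,-0.04,-0.0017,0,1],[0,0,-0.13,-0.08,-0.0033,0,1],[0,0,-0.18,-0.12,-0.005,0,1],[0,0,-0.22,-0.16,-0.0067,0,1],[0,0,-0.242,-0.195,-0.008,0,1],[0,0,-0.242,-0.215,-0.009,0,1],[0,0,-0.242,-0.221,-0.009,0,1],[0,0,-0.242,-0.221,-0.009,0,1],[0,0,-0.242,-0.221,-0.009,0,1]]])

```text
time: 15.2
tool_pos: [509.2, -205.3, 267.8]
tool_rot: [0.687, 0.726, 0.0, -0.0]
contact_force: [0.4, 0.6, -0.7]
finger_gap: 24.4
```

```bash
python3 - <<'E'
from fit import *
grab("side","s8"); grab("wrist","w8"); grab("top","t8")
cv2.imwrite("pics/m8.png",np.hstack([cv2.resize(load("w8")[0][...,::-1],(400,400)),cv2.resize(load("s8")[0][110:240,290:420,::-1],(400,400))]))
e=np.array([np.cos(.0555),np.sin(.0555)]); f=np.array([-e[1],e[0]]); o=np.array([505.5,-276.5])+3*e
for n in("s8","w8","t8"):
    p,X=cloud(n); hsv=cv2.cvtColor(p,cv2.COLOR_RGB2HSV)
    L=np.stack([(X[...,:2]-o)@e,(X[...,:2]-o)@f,X[...,2]],-1)
    base=(np.abs(L[...,0])<60)&(np.abs(L[...,1])<120)
    wood=base&(hsv[...,1]>70)&(hsv[...,0]>8)&(hsv[...,0]<25)&(L[...,2]>120)&(L[...,2]<145)
    q=L[wood]; print(n,"board top",len(q),np.percentile(q,[2,50,98],axis=0).round(1).tolist())
    ear=base&(hsv[...,1]<60)&(L[...,2]>124)&(L[...,2]<138)&(L[...,0]<2); q=L[ear]
    if len(q)>5: print(n," ear",len(q),np.percentile(q,[2,50,98],axis=0).round(1).tolist())
    for z0 in range(180,300,10):
        m=base&(L[...,2]>z0)&(L[...,2]<z0+10)&(L[...,1]>20); q=L[m]
        if len(q)>8: print(n," clip z",z0,len(q),"x",np.percentile(q[:,0],[1,50,99]).round(1),"y",np.percentile(q[:,1],[1,50,99]).round(1))
E
```

```text
s8 board top 170 [[2.9, -48.3, 121.3], [9.1, 37.2, 132.8], [14.9, 95.0, 136.4]]
s8  ear 61 [[-6.0, -92.7, 124.6], [-3.6, 59.9, 130.6], [0.0, 96.2, 133.4]]
s8  clip z 190 37 x [-19.1 -13.   28.5] y [56.3 85.6 91.5]
s8  clip z 200 42 x [-17.4 -12.3  26.2] y [52.3 84.5 90.4]
s8  clip z 210 37 x [-15.3 -11.6  24.9] y [53.5 78.9 92.2]
s8  clip z 220 30 x [-13.1 -10.9  23.2] y [53.5 84.7 90.3]
s8  clip z 230 70 x [-11.1   3.2  20.9] y [52.9 83.1 90.6]
s8  clip z 240 83 x [-9.   4.5 18.2] y [51.4 78.  89.6]
s8  clip z 250 27 x [-6.9 -2.7 18.3] y [52.5 83.5 89. ]
s8  clip z 260 30 x [-6.9 15.  18.5] y [54.6 83.5 88.1]
s8  clip z 270 56 x [-15.4  15.1  29.4] y [50.5 80.5 89.8]
s8  clip z 280 77 x [-19.   15.1  32.4] y [51.8 79.1 90. ]
s8  clip z 290 89 x [-19.   15.4  32.3] y [54.1 78.3 89. ]
w8 board top 2227 [[1.9, -92.7, 130.0], [7.5, -24.2, 131.9], [13.2, 93.2, 133.3]]
w8  ear 848 [[-7.2, -91.8, 126.1], [-4.2, -44.2, 130.0], [-1.4, 94.8, 131.5]]
w8  clip z 180 51 x [-20.6  24.1  28.5] y [54.  79.4 88.5]
w8  clip z 190 268 x [-20.3 -14.2  28. ] y [53.4 83.1 88.6]
w8  clip z 200 332 x [-18.1 -10.6  26.3] y [55.5 84.8 88.7]
w8  clip z 210 261 x [-16.1 -12.8  24.6] y [59.1 82.6 88.7]
w8  clip z 220 286 x [-14.   -8.9  22.9] y [57.7 83.4 88.6]
w8  clip z 230 1478 x [-11.4   4.8  20.8] y [52.8 75.9 88.6]
w8  clip z 240 1463 x [-9.4  4.8 18.6] y [53.3 75.3 88.6]
w8  clip z 250 328 x [-7.7 13.9 17.8] y [52.8 85.7 88.7]
w8  clip z 260 415 x [-7.5 14.  17.8] y [52.8 84.7 88.8]
w8  clip z 270 852 x [-18.8  14.1  29.8] y [54.2 82.3 88.7]
w8  clip z 280 1375 x [-19.9  14.2  30.8] y [54.  80.4 88.8]
w8  clip z 290 3746 x [-19.3  -2.9  30.3] y [53.  78.2 88.6]
t8 board top 49 [[2.9, 72.7, 121.3], [8.2, 82.2, 131.3], [13.9, 92.0, 137.4]]
t8  ear 20 [[-5.6, 79.0, 124.2], [-3.2, 87.7, 128.6], [-0.8, 94.6, 134.9]]
t8  clip z 230 14 x [ 3.8  9.5 22.4] y [81.5 85.  87.2]
```

View pics/m8.png

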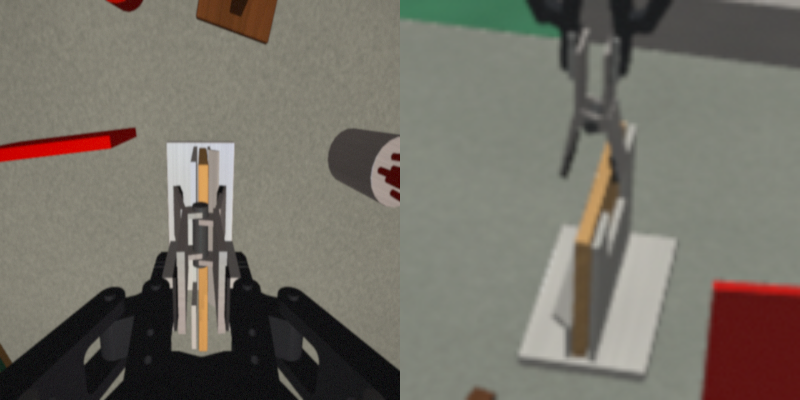

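The clip's middle is at x≈4.7, y≈71 in the stand frame, and ear plus board spans about -6 to 14. I'll shift 1 mm back and lower it astride.

Request:
drive_tool(deltas=[[[0,0,0,0,-0.001,0.01,1],[0,0,0,0,-0.001,0.025,1],[0,0,0,0,-0.001,0.04,1],[0,0,0,0,-0.001,0.055,1],[0,0,0,0,-0.001,0.068,1],[0,0,0,0,-0.001,0.078,1],[0,0,0,0,-0.001,0.087,1],[0,0,0,0,-0.001,0.095,1],[0,0,0,0,-0.001,0.095,1],[0,0,0,0,-0.001,0.095,1],[0,0,0,0,-0.001,0.095,1]]])

```text
time: 16.45
tool_pos: [508.5, -206.4, 173.8]
tool_rot: [0.687, 0.726, 0.0, 0.001]
contact_force: [0.4, -0.0, -1.8]
finger_gap: 24.4
```

```bash
python3 - <<'E'
from fit import *
grab("side","s9"); grab("wrist","w9")
cv2.imwrite("pics/m9.png",np.hstack([cv2.resize(load("w9")[0][...,::-1],(400,400)),cv2.resize(load("s9")[0][130:240,300:410,::-1],(400,400))]))
e=np.array([np.cos(.0555),np.sin(.0555)]); f=np.array([-e[1],e[0]]); o=np.array([505.5,-276.5])+3*e
for n in("s9","w9"):
    p,X=cloud(n); hsv=cv2.cvtColor(p,cv2.COLOR_RGB2HSV)
    L=np.stack([(X[...,:2]-o)@e,(X[...,:2]-o)@f,X[...,2]],-1)
    base=(np.abs(L[...,0])<60)&(np.abs(L[...,1])<120)
    for z0 in range(90,170,10):
        m=base&(L[...,2]>z0)&(L[...,2]<z0+10)&(L[...,1]>20)&(hsv[...,1]<60); q=L[m]
        if len(q)>8: print(n," clip z",z0,len(q),"x",np.percentile(q[:,0],[1,50,99]).round(1),"y",np.percentile(q[:,1],[1,50,99]).round(1))
E
```

```text
s9  clip z 90 35 x [-19.7  -4.8  27.8] y [52.5 85.2 97.5]
s9  clip z 100 48 x [-19.  -11.3  26.1] y [52.4 84.1 98. ]
s9  clip z 110 45 x [-16.9  -5.1  25.1] y [52.7 84.4 96.5]
s9  clip z 120 46 x [-15.5  -5.7  22.6] y [52.4 83.4 96. ]
s9  clip z 130 48 x [-12.9  -2.5  20.7] y [50.8 82.1 92.9]
s9  clip z 140 87 x [-12.    3.1  18. ] y [51.8 77.7 88.7]
s9  clip z 150 31 x [-8.7 14.  18.1] y [51.9 79.4 89.6]
s9  clip z 160 31 x [-8.  14.2 18.8] y [53.4 81.4 90.2]
w9  clip z 90 201 x [-21.4  -4.2  27.5] y [52.6 86.1 95.6]
w9  clip z 100 330 x [-20.2  -4.9  26.5] y [52.  84.  95.7]
w9  clip z 110 409 x [-18.2  -3.4  24.7] y [56.3 85.5 95.7]
w9  clip z 120 571 x [-16.1  -4.3  22.9] y [46.8 84.6 95.7]
w9  clip z 130 687 x [-13.9  -3.8  21.1] y [46.7 84.6 95.4]
w9  clip z 140 2428 x [-11.3   3.4  18.3] y [52.1 73.2 87.3]
w9  clip z 150 249 x [-8.8 -4.9 16.9] y [54.2 86.7 87.5]
w9  clip z 160 355 x [-8.5 13.1 16.9] y [51.7 84.6 87.5]
```

View pics/m9.png

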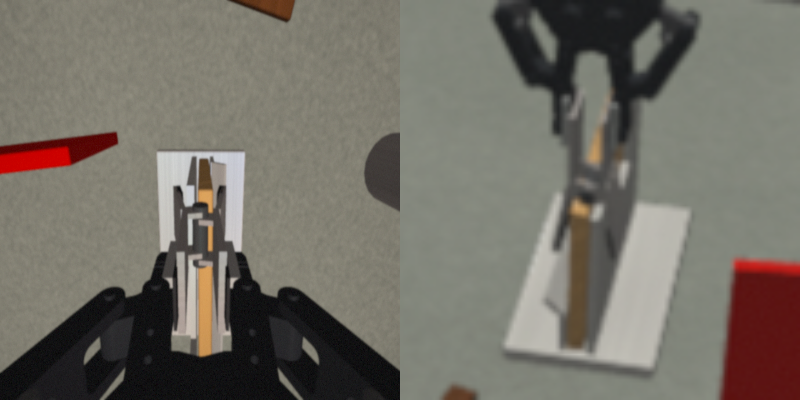

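The jaws straddle ear and board with the pivot at ≈147 mm, and there is no contact force. I'll let it close gradually, then open wide and rise.

Request:
drive_tool(deltas=[[[0,0,0,0,0,0,0.4],[0,0,0,0,0,0,0.3],[0,0,0,0,0,0,0.22],[0,0,0,0,0,0,0.15],[0,0,0,0,0,0,0.08],[0,0,0,0,0,0,0.0],[0,0,0,0,0,0,-0.1],[0,0,0,0,0,0,-0.3],[0,0,0,0,0,0,-0.6],[0,0,0,0,0,0,-0.8],[0,0,0,0,0,0,-0.8],[0,0,0,0,0,0,-0.8],[0,0,0,0,0,0,-0.8]]])

```text
time: 17.85
tool_pos: [508.3, -206.2, 173.2]
tool_rot: [0.687, 0.726, 0.0, 0.0]
contact_force: [-0.5, -0.3, 0.5]
finger_gap: 76.8
```

```bash
python3 - <<'E'
from fit import *
grab("side","s10"); grab("wrist","w10")
cv2.imwrite("pics/m10.png",np.hstack([cv2.resize(load("w10")[0][...,::-1],(400,400)),cv2.resize(load("s10")[0][130:240,300:410,::-1],(400,400))]))
E
```

```text
(no output)
```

View pics/m10.png

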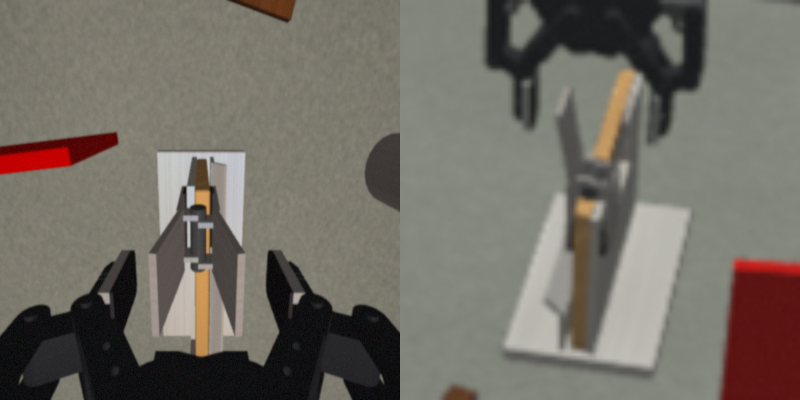

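The clip has closed on board and ear, and the fingers are clear of it. Rise and check.

Request:
drive_tool(deltas=[[[0,0,0,0,0,-0.02,-0.8],[0,0,0,0,0,-0.05,-0.8],[0,0,0,0,0,-0.09,-0.8],[0,0,0,0,0,-0.12,-0.8],[0,0,0,0,0,-0.13,-0.8],[0,0,0,0,0,-0.13,-0.8],[0,0,0,0,0,-0.13,-0.8]]])

```text
time: 18.65
tool_pos: [508.0, -206.1, 301.8]
tool_rot: [0.687, 0.726, 0.0, -0.001]
contact_force: [0.0, -0.4, -0.5]
finger_gap: 77.0
```

```bash
python3 - <<'E'
from fit import *
grab("side","s11"); grab("wrist","w11")
cv2.imwrite("pics/m11.png",np.hstack([cv2.resize(load("w11")[0][...,::-1],(400,400)),cv2.resize(load("s11")[0][130:240,300:410,::-1],(400,400))]))
e=np.array([np.cos(.0555),np.sin(.0555)]); f=np.array([-e[1],e[0]]); o=np.array([505.5,-276.5])+3*e
for n in("s11","w11"):
    p,X=cloud(n); hsv=cv2.cvtColor(p,cv2.COLOR_RGB2HSV)
    L=np.stack([(X[...,:2]-o)@e,(X[...,:2]-o)@f,X[...,2]],-1)
    base=(np.abs(L[...,0])<60)&(np.abs(L[...,1])<120)
    wood=base&(hsv[...,1]>70)&(hsv[...,0]>8)&(hsv[...,0]<25)&(L[...,2]>20)
    for z0 in range(20,150,20):
        q=L[wood&(L[...,2]>z0)&(L[...,2]<z0+20)]
        if len(q)>15: print(n,"wood z",z0,len(q),"x",np.percentile(q[:,0],[2,50,98]).round(1),"y",np.percentile(q[:,1],[1,99]).round(1),"zmed",np.median(q[:,2]).round(1))
    for z0 in range(90,220,10):
        m=base&(L[...,2]>z0)&(L[...,2]<z0+10)&(L[...,1]>20)&(hsv[...,1]<60); q=L[m]
        if len(q)>8: print(n," clip z",z0,len(q),"x",np.percentile(q[:,0],[1,50,99]).round(1),"y",np.percentile(q[:,1],[1,50,99]).round(1),"zmax",q[:,2].max().round(1))
E
```

```text
s11 wood z 20 26 x [ 3.6  7.1 12. ] y [88.1 96.7] zmed 30.0
s11 wood z 40 20 x [ 4.1  9.2 12.1] y [88.5 96.8] zmed 50.1
s11 wood z 60 24 x [ 2.5  7.  20.7] y [-51.2  95.3] zmed 70.1
s11 wood z 80 27 x [ 2.4  7.7 14.9] y [83.  96.1] zmed 89.8
s11 wood z 100 32 x [ 3.   8.  15.1] y [83.5 96.2] zmed 108.4
s11 wood z 120 152 x [ 0.3  6.4 12.5] y [-91.3  94.6] zmed 132.8
s11  clip z 90 20 x [-12.   -3.6  17. ] y [63.9 93.2 97.1] zmax 99.6
s11  clip z 100 27 x [-12.4  -5.5  17.2] y [63.4 86.  96.1] zmax 109.4
s11  clip z 110 35 x [-12.4  -6.4  17.3] y [49.8 85.4 95.8] zmax 119.8
s11  clip z 120 35 x [-12.5  -4.2  17.8] y [54.1 86.4 98.1] zmax 129.9
s11  clip z 130 31 x [-12.6  -4.2  18. ] y [55.  84.5 97.5] zmax 139.8
s11  clip z 140 68 x [-12.3   0.7  17.6] y [53.1 81.6 91. ] zmax 149.9
s11  clip z 150 70 x [-12.1   4.3  18.4] y [50.6 78.  89.1] zmax 159.2
s11  clip z 160 27 x [-13.9  15.9  18.6] y [48.  76.2 88.9] zmax 169.4
s11  clip z 170 27 x [-15.5  17.7  20.7] y [56.2 83.6 89.5] zmax 179.9
s11  clip z 180 28 x [-17.   19.8  23.5] y [50.4 81.2 89.6] zmax 189.3
s11  clip z 190 28 x [-
[... 650 characters left out ...]
 x [-12.8  -8.   16.6] y [55.9 83.3 95.5] zmax 120.0
w11  clip z 120 122 x [-12.8  -5.1  16.7] y [37.1 87.  95.6] zmax 130.0
w11  clip z 130 179 x [-12.8  -4.3  16.5] y [22.2 86.4 95.2] zmax 140.0
w11  clip z 140 501 x [-11.4   0.1  16.1] y [52.  71.7 87.5] zmax 150.0
w11  clip z 150 687 x [-11.4   1.7  14.4] y [52.5 70.9 87.5] zmax 160.0
w11  clip z 160 347 x [-14.1 -10.   18.3] y [51.9 71.5 87.5] zmax 170.0
w11  clip z 170 357 x [-15.7  15.9  20.2] y [51.9 71.8 87.5] zmax 180.0
w11  clip z 180 420 x [-17.3 -13.6  21.8] y [51.9 70.8 87.5] zmax 190.0
w11  clip z 190 454 x [-19.5 -15.5  23.4] y [51.8 71.8 87.5] zmax 199.9
w11  clip z 200 867 x [-21.8 -17.2  25.9] y [51.6 70.2 87.4] zmax 205.6
```

View pics/m11.png

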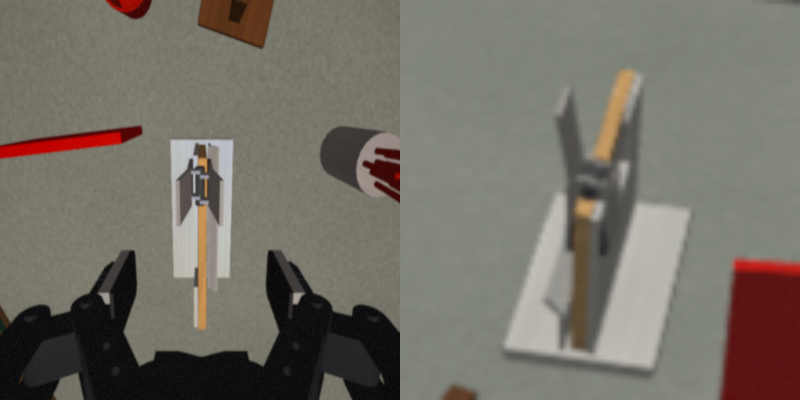

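View pics/s11.png

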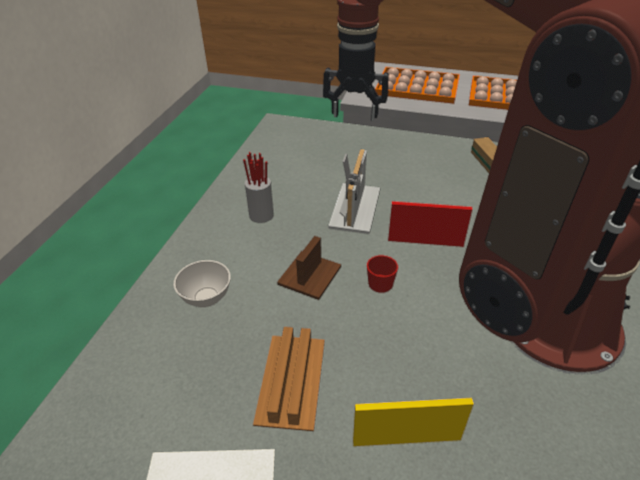

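The board is flat on the ear, with the clip closed over both and upright. The bowl (202,283), cup (382,272) and holder (258,195) are at the same pixels as at the start. I'm handing in.

```bash
python3 -c "
from workcell import *
print(finish_job())"
```

```text
the job is handed in; nothing more can be done
None
```

The board is in the stand's trough, the clip is closed over the board and the ear on the +y side, and I handed the job in at about 19 s of the 69 s allowed. The hand-in gave no verdict.

I took the light wood board from the rack rather than the yellow or red look-alike. I lowered it until it touched the trough floor, at about 9 N, and then let go. I then squeezed the clip off its post, lowered it over the ear and board, and let it close gradually before rising clear.

The last checks, from the side and wrist cameras and in the stand's frame:

| | Measured | Allowed at the end |
|---|---|---|
| Board x | about 5.5 to 6.5 mm at its top edge | 2 to 14.5 mm |
| Board y | about 0 mm | within 20 mm |
| Board top edge | about 132 mm above the table (132.8 from the side camera) | 132 mm when seated |
| Board tilt | about 0.01 to 0.02 rad | below 0.06 rad |
| Clip x | about 2 to 2.5 mm | -15 to 20 mm |
| Clip y | about 70 mm | 45 to 95 mm |
| Clip pivot height | about 147 mm | 130 to 160 mm |

- **Clip:** it looks upright, with its jaws parallel on the board and ear together. I could not measure the pinch forces directly.
- **Other objects:** the bowl, cup and holder are at the same pixels in the side view as at the start. At hand-in the gripper was clear of everything.
- **Camera disagreement:** the cameras differed by 1 to 2 mm, which is the stated calibration error. No check failed.

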